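Set out the filtration kit on its outline tiles

ROBOT

A 6-joint arm with a two-finger parallel gripper is mounted at the origin on a cart in front of the work surface, level with it; the furniture and walls round the work are solid. World frame = base frame: x ahead of the robot, y to its left, z up, the work surface at z = 0. Lengths are in m, angles in degrees, forces in N, time in s.
With the tool pointing down it reaches from about 0.35 to 0.875 m from the base axis. Payload 4.2 kg.
Tool frame: the origin (TCP) lies on the centre line of the jaws, within the pads' length; the fingertips stand arm.tcp_to_tips ahead of it and the grasp point (between the pads) lies 8 mm behind it (arm.tcp_to_tips is the distance from the TCP to the fingertips, in m); z points along the fingers, y is the line along which they close (so a half turn about z gives the same grasp; the last joint's range is limited). The gripper opens to 85 mm and grips with 20 to 120 N. Pads are 22 mm wide; open, the fingers measure 114 mm over their backs; the gripper's body (76 mm by 85 mm) begins 54 mm behind the grasp point. The pads swing forward as they close: fully open they stand 13 mm farther back than shut.
Start: joints at [14.817, 22.042, 0.453, 0, -68.411, -14.817], TCP at [0.625, 0, 0.242] pointing down, gripper open.
Joint ranges: [-179.83, 179.83], [-69.29, 118.12], [-61.27, 80.66], [-181.25, 117.63], [-171.15, -9.14], [-177.46, 177.46]. Speed limits (degrees/s): [159.86, 159.86, 180, 180, 180, 180].

INTERFACE

Orientations are given as [roll, pitch, yaw] about the fixed x, y, z axes, in that order (R = Rz(yaw) Ry(pitch) Rx(roll)).
In Python, from rig import arm gives the robot as it stands.
- The arm moves only by the shell command python3 -m crank 'ROWS'. ROWS is a JSON object of lists of equal length, an entry for each row: "offset": the shift along the tool's x, y, z in units of 50 mm (1.0 is 50 mm), a list of three; "dr": the turn, a rotation vector about the tool's x, y, z in units of 5 degrees (1.0 is 5 degrees), a list of three; "hand": the opening, from 0 (shut) to 1 (fully open). A call has 1 to 5 rows; each row shifts and turns the commanded pose from where the row before left it, along the tool's axes as they then stand; what a row does not reach is not made up. A row lasts 1/8 s, in which the tool goes at most 62.5 mm and 10.7 degrees, less where a joint would pass 70% of its speed; a pose out of reach is approached as far as the arm can. A call is refused whole if a number of a shift passes 1 or a number of a turn 1, either way. A call with a gripper value outside its range is refused whole. The fingers move at their own pace and stop on an object; the grip force is fixed at half the most. Time passes only in rows, so rows that do not move let the fingers close. It gives the time, the measured TCP pose, the force, the opening and the grip force at its end, in the units of the state.
- arm.read_state(): the state, without advancing time (a new reading comes with each control period).
- arm.capture(name): name is "scene" or "side" or "wrist"; returns a dict with "img" (480x640x3 uint8, red, green, blue), "camera_matrix" (3x3 intrinsics, pixels), "world_from_camera" (4x4, takes a point from camera to world coordinates). Camera axes: x right, y down, z forward; pixel columns grow to the right and rows downward; lengths in m; the calibration is good to about 2 mm. A picture is of the moment at which its call begins. There is no depth.
- arm.finish_job(): hands the job in; it is judged then, once.
Trained networks look in a picture, given as the dict that the camera call returned (one of the last four; its "shot" number tells which), for a name from the list of things; names that differ only in an ending like _2 or _b are one class to them, and where a whole thing is asked for, a point or a joint stands for the part that bears it (a point fixed in the world has none). Each returns a list of dicts, best first, with "conf" (0 to 1); they miss things now and then, are a little off and sometimes report something else, mostly with a low value. They report only what shows in the picture. A call takes as long as a camera call. They do not tell look-alikes from the thing itself.
- arm.find_in(picture, query): "uv" ([column, row] in pixels, amid what is visible of it).
- arm.cut_out(picture, query): "region" (480x640 bool, what is visible of it) and "uv" ([column, row] in pixels, amid what is visible of it).
The state is a dict: "time_s": time; "joint_positions": joint angles; "qvel": joint speeds; "joint_efforts": joint torques, N m; "tool_pos": TCP position; "orientation": TCP orientation; "force": force on the tool from outside, world axes, zero at the start; "torque": the same for the moment, N m; "finger_gap": finger opening in m; "gripper_force": force on a finger pad.
Only numpy, scipy, OpenCV 4.12 (cv2) and the standard library are available. Lean on these libraries where they do the work, as an engineer would, in place of code of your own. Each camera call takes 0.05 s, during which the arm holds its last target. There are 200 camera calls.

TASK

Set out the kit for a timed filtration run behind the filter manifold: put the round membrane dish, the bench timer, the capped glass vial and the forceps each on the white tile whose drawn outline has its shape and size, centred on the outline, with the timer and the forceps turned to fit theirs (any way round that fits). Keep the vial upright all the time, do not shift the small metal flask and the empty beaker, and let go of everything.

Things in the scene. Friction and masses are not known exactly. Their poses are not given: they have to be found in the camera images.
- dish_mid (a point): Membrane dish: flat round clear-white dish with its lid, closed, diameter 55 mm at the lid's lip (its solid wall, which the fingers meet, about 52 mm), 11 mm high, loose, about 0.012 kg. Point at its centre, half-way up (5.5 mm above what it lies on); z up.
- timer_mid (a point): Bench timer: white rounded square box with three small keys and a display on top, 61 x 61 x 20 mm (18 mm high without the keys), lying flat, loose, about 0.06 kg. Point at its centre, 10 mm above what it lies on; x and y square to its sides, z up.
- capped_vial_mid (a point): Glass vial with red screw cap, standing upright and loose, diameter 20 mm, 45 mm tall with its cap; about 0.02 kg. Point on its axis half-way up (22.5 mm above its foot); z along its axis, up.
- tweezers_mid (a point): Forceps: loose steel tweezers lying flat, 118 mm long (along the x axis of this point), about 14 mm wide (y) at the middle, narrower at the ends, 11 mm high, about 0.02 kg. Point at the middle, half-way up (5.5 mm above what they lie on); z up.
- tile_dish_centre (a point): Round white tile, diameter 62 mm, with a thin dark circle of diameter 55 mm: the place of the dish. Fixed to the bench behind the filter manifold, 4 mm high; this point is the centre of its top face and of the outline.
- tile_timer_centre (a point): Square white tile, 74 mm, with a thin dark rounded square of 62 mm: the place of the timer, whose sides lie along the tile's x and y axes (any quarter turn fits). Fixed to the bench behind the filter manifold, 4 mm high; this point is the centre of its top face and of the outline.
- tile_vial_centre (a point): Small round white tile, diameter 44 mm, with a thin dark circle of diameter 21 mm: the place of the vial. Fixed to the bench behind the filter manifold, 4 mm high; this point is the centre of its top face and of the outline.
- tile_forceps_centre (a point): Long white tile, 130 mm (along its own x axis) by 36 mm, with a thin dark outline 121 mm by 17 mm with round ends: the place of the forceps, which lie along its x axis, either way round. The manifold in front of the tiles is a pipe with seats and clamps up to 125 mm high: lift over it. Fixed to the bench behind the filter manifold, 4 mm high; this point is the centre of its top face and of the outline.
- small_flask: Small grey metal cone flask, diameter 68 mm, 88 mm tall, loose; not to be moved. Origin at the centre of its underside.
- empty_beaker: Low clear glass beaker, diameter 53 mm, 65 mm tall, loose and empty; not to be moved. Origin at the centre of its underside.
Mind the look-alikes: they are no part of the job. Leave any turquoise look-alike of the part that bears tile_dish_centre alone.

How it is judged:
By the outcome, as a careful person would: the job done as asked, in the order asked, and still so for the second after the job is handed in, with the robot touching nothing.
It also fails if it takes over 106 s, if anything falls off the work surface, if the arm or the gripper's body presses on something with over 40 N, if the wrist force passes 120 N, or if a joint passes its speed limit or range.

## Working session

There is one attempt and no reset: what is moved stays moved. The work goes in short steps, Python scripts to look and compute and a shell command to move; the robot and the scene stay as the last step left them, time stands still between calls to the robot, and variables do not carry over. Pictures are saved under pics/ and viewed, at most 14 in all, crops included, and the job is handed in when it is done.

```bash
mkdir -p pics; ls; cat > h.py <<'E'
import numpy as np, cv2
from rig import arm
def ray(p,uv,z):
    K=p["camera_matrix"];T=np.array(p["world_from_camera"])
    d=T[:3,:3]@np.linalg.inv(K)@np.array([uv[0],uv[1],1.]);o=T[:3,3]
    return o+d*(z-o[2])/d[2]
def proj(p,X):
    T=np.linalg.inv(np.array(p["world_from_camera"]));c=T[:3,:3]@np.array(X)+T[:3,3];v=np.array(p["camera_matrix"])@c
    return v[:2]/v[2]
def save(p,n): cv2.imwrite("pics/"+n,p["img"][:,:,::-1])
Z=dict(dish_mid=.0055,timer_mid=.01,capped_vial_mid=.0225,tweezers_mid=.0055,tile_dish_centre=.004,tile_timer_centre=.004,tile_vial_centre=.004,tile_forceps_centre=.004,small_flask=.044,empty_beaker=.03)
E
python3 - <<'E'
from h import *
print(arm.tcp_to_tips, arm.read_state())
for c in ("scene","side","wrist"):
    p=arm.capture(c);save(p,c+"0.png");print(c,np.round(p["world_from_camera"],3).tolist())
    for n,z in Z.items():
        for r in arm.find_in(p,n)[:3]:
            print(n,np.round(r["uv"]),round(r["conf"],2),np.round(ray(p,r["uv"],z),3))
E
```

```text
pics
0.011 {'time_s': 0.0, 'joint_positions': array([ 1.48164335e+01,  2.20902711e+01,  3.79773625e-01, -3.02275101e-02,
       -6.84100994e+01, -1.48153075e+01]), 'qvel': array([ 0.00863889, -0.11500817, -0.0612422 , -0.02183973,  0.0237159 ,
        0.00780205]), 'joint_efforts': array([-9.55001960e-04, -3.92286408e+01,  1.88399577e+01,  4.18616563e+00,
       -4.72148502e-03,  8.27910434e-07]), 'tool_pos': array([6.24441218e-01, 2.55259515e-05, 2.41223465e-01]), 'orientation': array([ 1.79876229e+02, -3.68808736e-03, -9.00100221e+01]), 'force': array([0.03121681, 0.5276068 , 0.47139325]), 'torque': array([-0.00925095, -0.05182971, -0.06460136]), 'gripper_force': 0.0, 'finger_gap': 0.08542700531191723}
scene [[-0.649, -0.342, 0.679, -0.123], [-0.76, 0.312, -0.57, 0.719], [-0.017, -0.886, -0.463, 0.505], [0.0, 0.0, 0.0, 1.0]]
dish_mid [348. 306.] 0.92 [0.39  0.224 0.006]
dish_mid [232. 331.] 0.2 [0.462 0.401 0.006]
timer_mid [300. 321.] 0.76 [0.407 0.311 0.01 ]
capped_vial_mid [230. 329.] 0.56 [0.446 0.412 0.022]
tweezers_mid [378. 274.] 0.79 [0.427 0.117 0.006]
tile_dish_centre [22
[... 784 characters left out ...]
e_dish_centre [382. 233.] 0.52 [0.652 0.231 0.004]
tile_vial_centre [375. 217.] 0.61 [0.641 0.284 0.004]
small_flask [221. 317.] 0.64 [ 0.374 -0.03   0.044]
empty_beaker [237. 357.] 0.61 [ 0.407 -0.097  0.03 ]
wrist [[-1.0, -0.001, 0.0, 0.625], [-0.001, 0.959, 0.284, -0.073], [-0.0, 0.284, -0.959, 0.374], [0.0, 0.0, 0.0, 1.0]]
tweezers_mid [536. 332.] 0.98 [0.411 0.132 0.006]
tile_dish_centre [199. 415.] 0.84 [0.75  0.23  0.004]
tile_dish_centre [294. 397.] 0.79 [0.649 0.209 0.004]
tile_timer_centre [300. 329.] 0.85 [0.643 0.129 0.004]
tile_forceps_centre [293. 261.] 0.61 [0.649 0.059 0.004]
small_flask [606. 178.] 0.71 [ 0.398 -0.025  0.044]
empty_beaker [599.  64.] 0.89 [ 0.41 -0.11  0.03]
```

View pics/scene0.png

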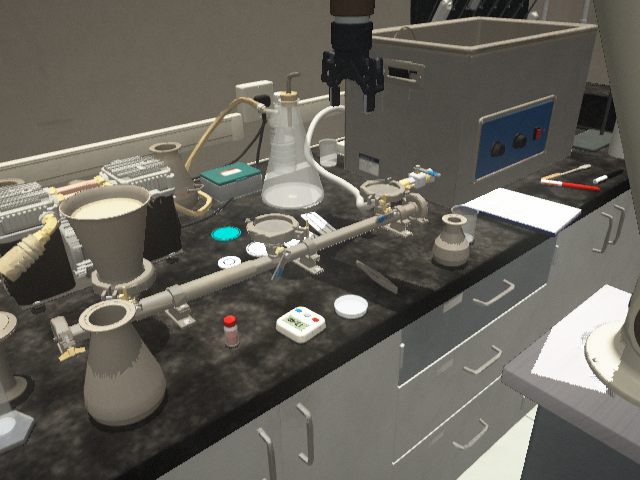

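View pics/side0.png

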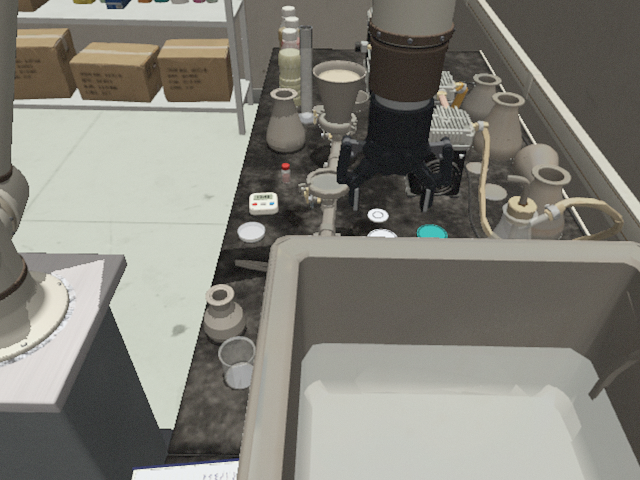

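View pics/wrist0.png

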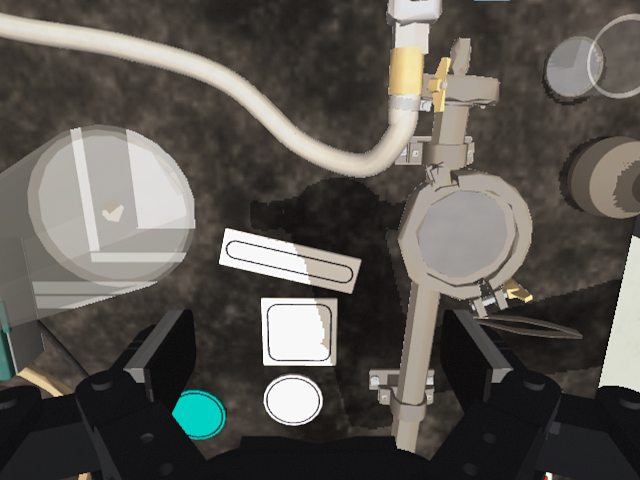

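The scene shows the items in front of the pipe: the vial at (230,330), timer at (300,322), dish at (350,306) and forceps at (378,275). Behind the pipe are the four white tiles and a turquoise look-alike. The wrist view shows the forceps, timer and dish tiles at columns 290–300. I'll move to see all items and tiles at once.

```bash
python3 -m crank '{"offset":[[-0.9,0.5,0],[-0.9,0.5,0],[-0.9,0.5,0],[-0.9,0.5,0],[-0.9,0.5,0]],"dr":[[0,0,0],[0,0,0],[0,0,0],[0,0,0],[0,0,0]],"hand":[1,1,1,1,1]}'
python3 -m crank '{"offset":[[0,0,0],[0,0,0],[0,0,0]],"dr":[[0,0,0],[0,0,0],[0,0,0]],"hand":[1,1,1]}'
cat >> h.py <<'E'
def meas(p,names=None,zz=None):
    for n,z in Z.items():
        if names and n not in names: continue
        if zz is not None: z=zz[n]
        for r in arm.cut_out(p,n)[:2]:
            m=r["region"].astype(np.uint8);c=max(cv2.findContours(m,0,2)[0],key=cv2.contourArea)[:,0,:]
            w=np.array([ray(p,q,z)[:2] for q in c],np.float32)*1000
            (a,b),(s,t),g=cv2.minAreaRect(w);M=cv2.moments(w)
            if s<t: g+=90;s,t=t,s
            print(n,round(r["conf"],2),np.round(r["uv"]),"rect",round(a,1),round(b,1),"size",round(s,1),round(t,1),"long-axis yaw",round(g,1),"centroid",round(M["m10"]/M["m00"],1),round(M["m01"]/M["m00"],1))
E
python3 - <<'E'
from h import *
p=arm.capture("wrist");save(p,"w1.png");meas(p);s=arm.read_state();print(s["tool_pos"],s["orientation"],s["time_s"])
E
```

```text
time_s: 2.28
tool_pos: [0.4991, 0.2264, 0.2426]
orientation: [-180.0, 0.0, -90.0]
force: [1.6, 0.1, -0.7]
finger_gap: 0.0855
gripper_force: 0.0
time_s: 2.65
tool_pos: [0.5004, 0.2242, 0.2423]
orientation: [180.0, -0.0, -90.1]
force: [0.3, 0.2, 0.2]
finger_gap: 0.0857
gripper_force: 0.0
dish_mid 0.81 [445. 200.] rect 386.4 224.0 size 56.9 56.8 long-axis yaw 172.1 centroid 386.3 223.9
dish_mid 0.59 [163.  13.] rect 646.6 78.5 size 122.7 28.0 long-axis yaw 179.9 centroid 629.1 73.8
timer_mid 0.75 [421. 298.] rect 402.4 315.7 size 66.2 62.8 long-axis yaw 95.3 centroid 403.2 314.8
capped_vial_mid 0.86 [378. 395.] rect 442.8 414.8 size 52.0 19.9 long-axis yaw 102.1 centroid 442.8 414.6
tweezers_mid 0.83 [444.  82.] rect 391.7 127.3 size 49.4 4.6 long-axis yaw 163.0 centroid 387.2 128.0
tweezers_mid 0.61 [446. 200.] rect 386.3 224.0 size 56.9 56.4 long-axis yaw 93.7 centroid 386.6 224.0
tile_dish_centre 0.96 [ 38. 209.] rect 753.3 231.4 size 63.0 60.8 long-axis yaw 179.9 centroid 753.1 231.3
tile_dish_centre 0.73 [150. 186.] rect 650.9 212.9 size 60.9 60.3 long-axis yaw 41.1 centroid 651.1 213.0
tile_timer_centre 0.6 [148.  95.] rect 643.4 134.3 size 75.6 74.6 long-axis yaw 179.1 centroid 643.5 134.5
tile_timer_centre 0.2 [411.  75.] rect 425.9 122.2 size 118.6 9.5 long-axis yaw 173.6 centroid 425.0 121.5
tile_vial_centre 0.6 [163. 268.] rect 646.6 289.8 size 44.8 43.2 long-axis yaw 83.1 centroid 646.9 289.9
tile_forceps_centre 0.59 [152. 186.] rect 650.9 212.9 size 61.5 61.0 long-axis yaw 130.3 centroid 651.1 213.1
tile_forceps_centre 0.58 [162.  12.] rect 648.0 78.2 size 124.8 28.1 long-axis yaw 179.9 centroid 629.6 73.6
[0.500015   0.22497251 0.24232185] [-1.79999283e+02  6.05207664e-04 -9.00089069e+01] 3.2
```

View pics/w1.png

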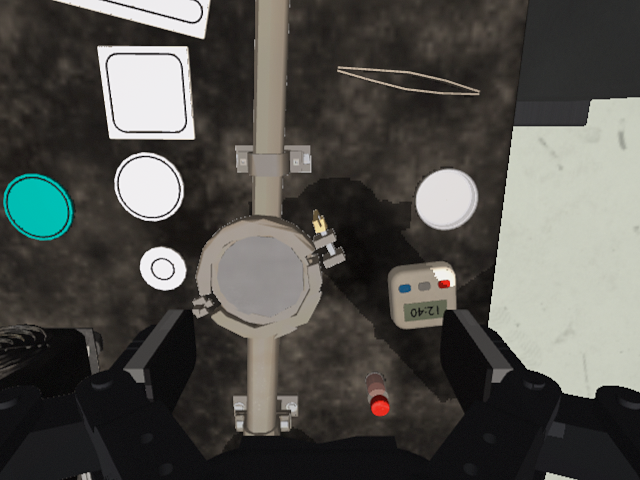

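The wrist view shows the dish at (446,199), timer at (422,296), vial standing at (377,395), forceps spanning (338,68)–(480,93), and the tiles at the left. Next I'll refine their centres and angles from this same picture.

```bash
cat >> h.py <<'E'
def comp(p,uv,z,thr=100,lab=""):
    g=p["img"].max(2);_,b=cv2.threshold(g,thr,255,0)
    n,L=cv2.connectedComponents(b,connectivity=4);m=(L==L[int(uv[1]),int(uv[0])]).astype(np.uint8)
    c=max(cv2.findContours(m,0,2)[0],key=cv2.contourArea)
    h=cv2.convexHull(c)[:,0,:]
    w=np.array([ray(p,q,z)[:2] for q in h],np.float32)*1000
    (a,b_),(s,t),gg=cv2.minAreaRect(w)
    if s<t: gg+=90;s,t=t,s
    M=cv2.moments(w.reshape(-1,1,2));print(lab,"rect",np.round([a,b_],1),"size",np.round([s,t],1),"yaw",round(gg,1),"hullcentroid",round(M["m10"]/M["m00"],1),round(M["m01"]/M["m00"],1))
E
python3 - <<'E'
from h import *
p=arm.capture("wrist")
comp(p,(107,60),.004,100,"ttimer");comp(p,(150,165),.004,100,"tdish");comp(p,(145,268),.004,100,"tvial")
comp(p,(445,200),.009,100,"dish");comp(p,(405,318),.016,95,"timer")
for uv,z in (((374.5,378),0.),((380.5,408),.044)):print("vial",ray(p,uv,z))
a,b=ray(p,(338,69),.0055),ray(p,(480,93),.0055);print("forceps",(a+b)/2,np.linalg.norm(a-b),np.degrees(np.arctan2(*(a-b)[1::-1])))
for z in (0,.1):print("ring c",ray(p,(262,270),z),ray(p,(198,270),z),"bigblack",ray(p,(100,330),z))
print(arm.read_state()["joint_positions"])
q=arm.capture("scene");print("bigflask base",ray(q,(125,400),0),"neck",ray(q,(107,315),.15))
E
```

```text
ttimer rect [643.8 134.1] size [61.1 60.8] yaw 0.0 hullcentroid 643.8 133.9
tdish rect [650.9 212.8] size [61.8 61.3] yaw 83.4 hullcentroid 651.2 212.9
tvial rect [647.2 290. ] size [43.9 43.3] yaw 76.6 hullcentroid 647.1 290.0
dish rect [386.8 223.6] size [55.3 54.8] yaw 0.0 hullcentroid 386.9 223.3
timer rect [402.8 312.7] size [64.9 61.2] yaw 97.1 hullcentroid 403.5 312.3
vial [0.44147596 0.4131929  0.        ]
vial [0.44151195 0.41497272 0.044     ]
forceps [0.42443188 0.12523119 0.0055    ] 0.12005060053819208 -8.899395213548443
ring c [0.55350154 0.29399422 0.        ] [6.14595046e-01 2.94024874e-01 5.55111512e-17] bigblack [0.71758354 0.35793163 0.        ]
ring c [0.53925305 0.25612326 0.1       ] [0.58400461 0.25614571 0.1       ] bigblack [0.65944464 0.30295801 0.1       ]
[ 4.11759449e+01  1.45816559e+01 -1.04225957e+01  8.89690498e-04
 -6.49920923e+01 -4.11765610e+01]
bigflask base [0.43692541 0.58093038 0.        ] neck [0.41267407 0.58376831 0.15      ]
```

```bash
python3 -m crank '{"offset":[[0.01,0.45,0.7],[0.01,0.45,0.7],[0,0.45,0.7],[0,0.45,0.7],[0,0.45,0.7]],"dr":[[0,0,0],[0,0,0],[0,0,0],[0,0,0],[0,0,0]],"hand":[1,1,1,1,0.9]}'
python3 -m crank '{"offset":[[0,0,0.3],[0,0,0.3],[0,0,0.3],[0,0,0]],"dr":[[0,0,0],[0,0,0],[0,0,0],[0,0,0]],"hand":[0.85,0.8,0.75,0.75]}'
python3 - <<'E'
from h import *
p=arm.capture("wrist");save(p,"w2.png");s=arm.read_state();print(s["tool_pos"],s["force"])
E
```

```text
time_s: 3.92
tool_pos: [0.387, 0.2243, 0.0667]
orientation: [-179.9, 0.1, -90.0]
force: [-0.9, 0.1, -0.1]
finger_gap: 0.077
gripper_force: 0.0
time_s: 4.42
tool_pos: [0.3871, 0.2237, 0.0216]
orientation: [179.9, -0.1, -90.0]
force: [0.3, -0.2, -0.4]
finger_gap: 0.0639
gripper_force: 0.0
[0.38752203 0.22410166 0.02223832] [ 0.48328142  0.20435175 -0.35078217]
```

View pics/w2.png

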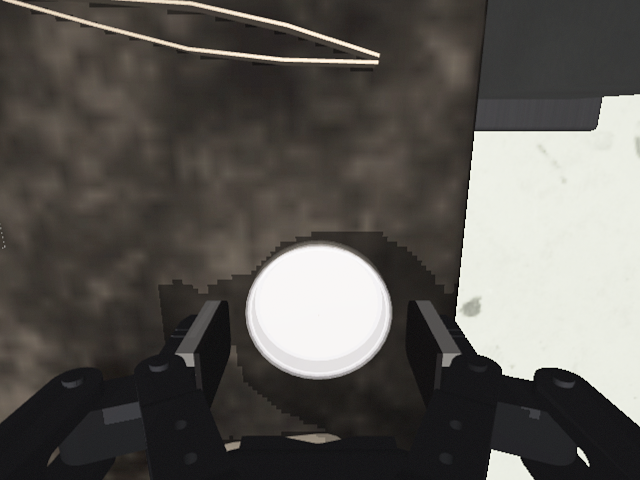

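The dish sits centred between the fingers (centre at about (319,310)). I'll go down and grip it.

```bash
python3 -m crank '{"offset":[[0,0,0.1],[0,0,0.08],[0,0,0],[0,0,0],[0,0,0]],"dr":[[0,0,0],[0,0,0],[0,0,0],[0,0,0],[0,0,0]],"hand":[0.75,0.7,0.4,0.3,0.3]}'
python3 -m crank '{"offset":[[0,0,0],[0,0,0]],"dr":[[0,0,0],[0,0,0]],"hand":[0.3,0.3]}'
```

```text
time_s: 5.1
tool_pos: [0.3874, 0.2239, 0.0138]
orientation: [-180.0, -0.0, -90.0]
force: [-2.0, -0.6, 5.9]
finger_gap: 0.0482
gripper_force: 61.1
time_s: 5.35
tool_pos: [0.3874, 0.2239, 0.0138]
orientation: [-180.0, -0.0, -90.0]
force: [-1.5, -1.0, 5.4]
finger_gap: 0.0483
gripper_force: 61.1
```

```bash
python3 -m crank '{"offset":[[0,0,-0.2],[0,0,-0.6],[0,0,-0.8],[0,0,-0.8],[0,-0.1,-0.7]],"dr":[[0,0,0],[0,0,0],[0,0,0],[0,0,0],[0,0,0]],"hand":[0.3,0.3,0.3,0.3,0.3]}'
python3 - <<'E'
from h import *
p=arm.capture("wrist");save(p,"w3.png")
E
```

```text
time_s: 5.98
tool_pos: [0.3924, 0.224, 0.1705]
orientation: [-179.9, 0.1, -90.0]
force: [0.1, 0.8, -0.3]
finger_gap: 0.0482
gripper_force: 61.8
```

View pics/w3.png

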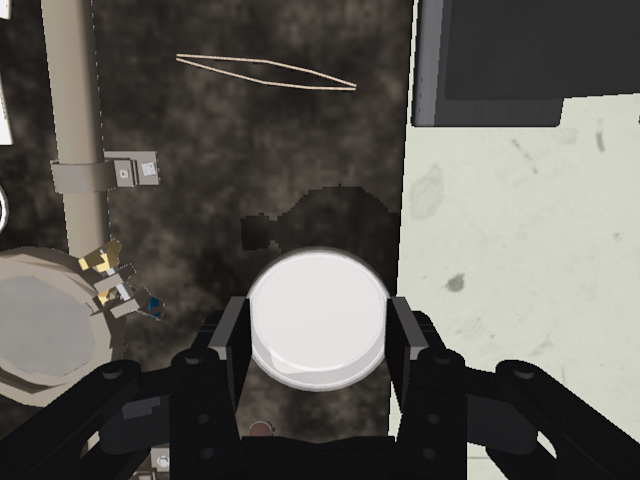

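The dish is held centred in the jaws. Next I'll carry it over the pipe.

```bash
python3 -m crank '{"offset":[[0,-0.6,0],[0.05,-0.9,0],[0.05,-0.9,0],[0.06,-0.9,0],[0.06,-0.9,0]],"dr":[[0,0,0],[0,0,0],[0,0,0],[0,0,0],[0,0,0]],"hand":[0.3,0.3,0.3,0.3,0.3]}'
python3 -m crank '{"offset":[[0,-0.7,0],[0,-0.25,0],[0,0,0.3],[0,0,0.6],[0,0,0.6]],"dr":[[0,0,0],[0,0,0],[0,0,0],[0,0,0],[0,0,0]],"hand":[0.3,0.3,0.3,0.3,0.3]}'
python3 -m crank '{"offset":[[0,0,0.6],[0,0,0.5],[0,0,0.2],[0,0,0],[0,0,0]],"dr":[[0,0,0],[0,0,0],[0,0,0],[0,0,0],[0,0,0]],"hand":[0.3,0.3,0.3,0.3,0.3]}'
python3 - <<'E'
from h import *
p=arm.capture("wrist");save(p,"w4.png")
E
```

```text
time_s: 6.65
tool_pos: [0.6038, 0.2128, 0.1684]
orientation: [-180.0, 0.0, -90.0]
force: [-0.2, 0.4, 0.5]
finger_gap: 0.0483
gripper_force: 61.8
time_s: 7.28
tool_pos: [0.648, 0.2131, 0.0922]
orientation: [179.9, 0.0, -90.0]
force: [0.3, -0.1, -0.5]
finger_gap: 0.0479
gripper_force: 61.8
time_s: 7.9
tool_pos: [0.6504, 0.2135, 0.0297]
orientation: [-179.9, 0.1, -90.0]
force: [-0.6, 0.5, 0.3]
finger_gap: 0.0481
gripper_force: 61.8
```

View pics/w4.png

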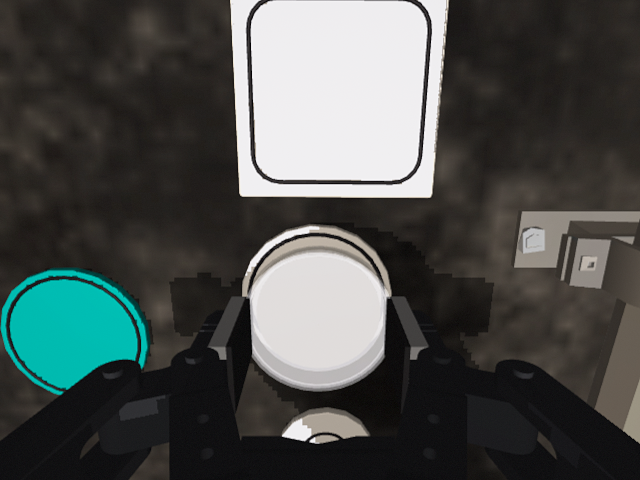

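The held dish (column 318) is over the round tile (columns 242–391, so centre 316.5). I'll lower and release it.

```bash
python3 -m crank '{"offset":[[0,0,0.15],[0,0,0.08],[0,0,0],[0,0,0],[0,0,0]],"dr":[[0,0,0],[0,0,0],[0,0,0],[0,0,0],[0,0,0]],"hand":[0.3,0.3,0.3,0.7,0.75]}'
python3 -m crank '{"offset":[[0,0,0],[0,0,-0.5],[0,0,-0.9],[0,0,-0.9],[0,0,-0.9]],"dr":[[0,0,0],[0,0,0],[0,0,0],[0,0,0],[0,0,0]],"hand":[0.85,0.9,1,1,1]}'
python3 - <<'E'
from h import *
p=arm.capture("wrist");save(p,"w5.png");meas(p,["tile_timer_centre","dish_mid","tile_dish_centre"],dict(dish_mid=.013,tile_timer_centre=.004,tile_dish_centre=.004))
E
```

```text
time_s: 8.57
tool_pos: [0.6499, 0.2129, 0.0164]
orientation: [180.0, -0.0, -90.0]
force: [0.4, 0.7, -0.9]
finger_gap: 0.0638
gripper_force: 0.0
time_s: 9.2
tool_pos: [0.6498, 0.2129, 0.178]
orientation: [180.0, -0.0, -90.0]
force: [0.6, -0.5, -0.4]
finger_gap: 0.0855
gripper_force: 0.0
dish_mid 0.81 [318. 217.] rect 649.9 212.6 size 56.4 55.5 long-axis yaw 88.6 centroid 650.3 212.8
tile_dish_centre 0.89 [183. 238.] rect 753.7 230.9 size 61.3 60.4 long-axis yaw 0.0 centroid 753.8 231.1
tile_dish_centre 0.87 [295. 187.] rect 655.9 202.8 size 61.9 39.5 long-axis yaw 23.5 centroid 660.4 196.7
tile_timer_centre 0.91 [328. 102.] rect 643.8 134.1 size 74.4 74.3 long-axis yaw 89.7 centroid 643.9 134.1
```

View pics/w5.png

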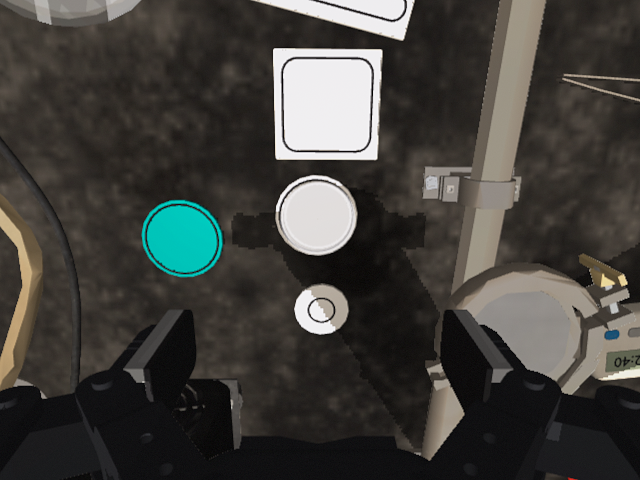

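The dish rests concentric on its tile, within about 1 mm. Next is the timer.

```bash
python3 -m crank '{"offset":[[-0.3,0.7,0],[-0.4,0.85,0],[-0.4,0.85,0],[-0.4,0.85,0],[-0.4,0.85,0]],"dr":[[0,0,0],[0,0,0],[0,0,0],[0,0,0],[0,0,0]],"hand":[1,1,1,1,1]}'
python3 -m crank '{"offset":[[-0.1,0.8,0],[0,0.05,0.5],[0,0,0.5],[0,0,0]],"dr":[[0,0,0],[0,0,0],[0,0,0],[0,0,0]],"hand":[1,1,1,1]}'
python3 - <<'E'
from h import *
p=arm.capture("wrist");save(p,"w6.png");meas(p,["timer_mid","capped_vial_mid"],dict(timer_mid=.016,capped_vial_mid=.0225))
E
```

```text
time_s: 10.02
tool_pos: [0.443, 0.3078, 0.1751]
orientation: [179.9, -0.1, -90.0]
force: [-0.8, 0.6, -0.0]
finger_gap: 0.0855
gripper_force: 0.0
time_s: 10.52
tool_pos: [0.401, 0.3113, 0.124]
orientation: [179.7, -0.3, -90.0]
force: [-0.0, 0.5, -0.7]
finger_gap: 0.0852
gripper_force: 0.0
timer_mid 0.95 [315. 245.] rect 401.5 314.4 size 63.7 61.3 long-axis yaw 97.2 centroid 401.7 314.2
```

View pics/w6.png

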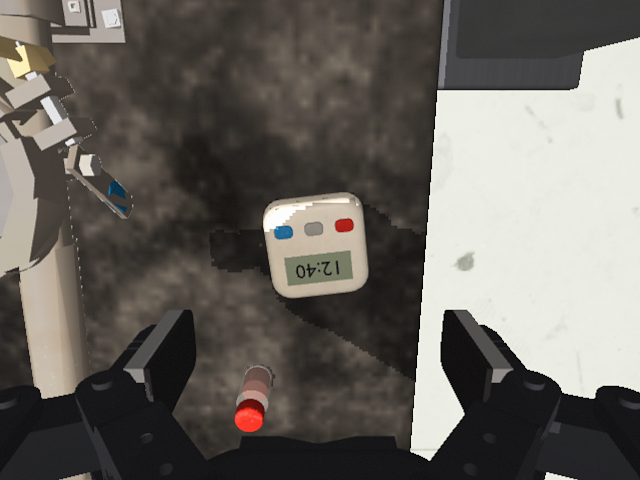

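The timer is at (316,246), turned about 5°, and the vial stands at (253,400). I'll descend on the timer.

```bash
python3 -m crank '{"offset":[[-0.04,0,0.1],[0,0,0.5],[0,0,0.6],[0,0,0.6],[0,0,0.35]],"dr":[[0,0,-1],[0,0,0],[0,0,0],[0,0,0],[0,0,0]],"hand":[1,1,1,1,1]}'
python3 -m crank '{"offset":[[0,0,0],[0,0,0]],"dr":[[0,0,0],[0,0,0]],"hand":[1,1]}'
python3 - <<'E'
from h import *
p=arm.capture("wrist");save(p,"w7.png");print(arm.read_state()["tool_pos"])
meas(p,["timer_mid"],dict(timer_mid=.016))
E
```

```text
time_s: 11.3
tool_pos: [0.4028, 0.3151, 0.0188]
orientation: [-180.0, 0.0, -85.0]
force: [-0.3, 0.2, 0.9]
finger_gap: 0.0852
gripper_force: 0.0
time_s: 11.55
tool_pos: [0.4032, 0.3158, 0.0204]
orientation: [-179.9, 0.1, -85.0]
force: [-0.4, -0.8, 0.2]
finger_gap: 0.0857
gripper_force: 0.0
[0.40319081 0.31583652 0.0205693 ]
timer_mid 0.88 [323. 313.] rect 402.1 313.4 size 64.1 59.4 long-axis yaw 96.6 centroid 402.0 313.6
```

```bash
python3 -m crank '{"offset":[[0.02,0,0.06],[0,0,0],[0,0,0],[0,0,0],[0,0,0]],"dr":[[0,0,0],[0,0,0],[0,0,0],[0,0,0],[0,0,0]],"hand":[0.7,0.5,0.4,0.4,0.4]}'
python3 -m crank '{"offset":[[0,0,0],[0,0,-0.3],[0,0,-0.8],[0,0,-0.9],[0,0,-0.9]],"dr":[[0,0,0],[0,0,0],[0,0,0],[0,0,0],[0,0,0]],"hand":[0.4,0.4,0.4,0.4,0.4]}'
python3 - <<'E'
from h import *
p=arm.capture("wrist");save(p,"w7.png");print(arm.read_state()["tool_pos"])
E
```

```text
time_s: 12.28
tool_pos: [0.4025, 0.3139, 0.0173]
orientation: [-180.0, -0.0, -85.0]
force: [-1.7, -1.6, 6.6]
finger_gap: 0.0555
gripper_force: 62.0
time_s: 12.9
tool_pos: [0.4024, 0.3138, 0.1635]
orientation: [-180.0, 0.0, -85.0]
force: [0.3, 1.0, -1.7]
finger_gap: 0.0554
gripper_force: 62.6
[0.40517042 0.3165269  0.17003424]
```

View pics/w7.png

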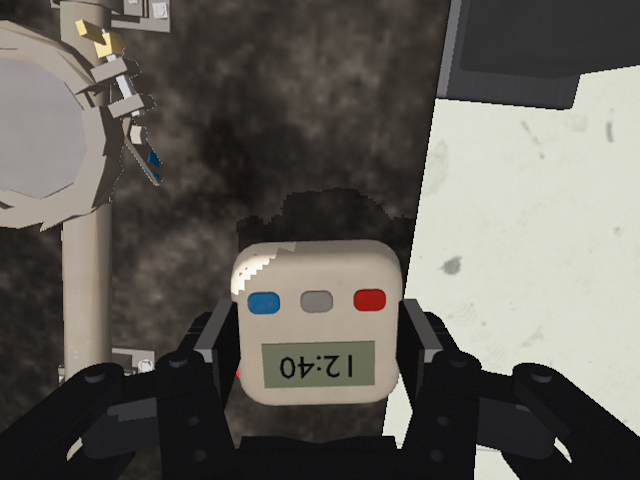

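The timer is held nearly square, with about 1.5° residual. I'll turn it and carry it over.

```bash
python3 -m crank '{"offset":[[0,0,-0.2],[0,0,0],[0.6,-0.85,0],[0.6,-0.85,0],[0.6,-0.85,0]],"dr":[[0,0,0.7],[0,0,0.7],[0,0,0],[0,0,0],[0,0,0]],"hand":[0.4,0.4,0.4,0.4,0.4]}'
python3 -m crank '{"offset":[[0.6,-0.85,0],[0.6,-0.85,0],[0.3,-0.5,0],[0.12,-0.2,0],[0,0,0]],"dr":[[0,0,0],[0,0,0],[0,0,0],[0,0,0],[0,0,0]],"hand":[0.4,0.4,0.4,0.4,0.4]}'
python3 -m crank '{"offset":[[0,0,0],[0,0,0]],"dr":[[0,0,0],[0,0,0]],"hand":[0.4,0.4]}'
python3 - <<'E'
from h import *
p=arm.capture("wrist");save(p,"w8.png");s=arm.read_state();t=s["tool_pos"];print(t,s["orientation"])
meas(p,["timer_mid"],dict(timer_mid=t[2]-.001))
print([np.round(ray(p,uv,t[2])-t,4) for uv in ((264,302),(370,300))])
E
```

```text
time_s: 13.58
tool_pos: [0.5279, 0.2188, 0.172]
orientation: [-180.0, 0.0, -92.0]
force: [0.2, 1.1, -0.4]
finger_gap: 0.0553
gripper_force: 62.6
time_s: 14.2
tool_pos: [0.6438, 0.1342, 0.1712]
orientation: [180.0, 0.0, -92.0]
force: [-0.0, 0.3, -1.3]
finger_gap: 0.0554
gripper_force: 62.6
time_s: 14.45
tool_pos: [0.6432, 0.1354, 0.1717]
orientation: [-180.0, 0.0, -91.9]
force: [-0.1, 0.6, -1.3]
finger_gap: 0.0553
gripper_force: 62.6
[0.64334209 0.13530268 0.17169247] [-1.79988809e+02  9.94773685e-03 -9.19215650e+01]
timer_mid 0.6 [317. 321.] rect 643.6 134.7 size 63.8 58.7 long-axis yaw 90.2 centroid 643.7 134.7
[array([ 0.0182, -0.0115,  0.    ]), array([-0.0182, -0.0111,  0.    ])]
```

View pics/w8.png

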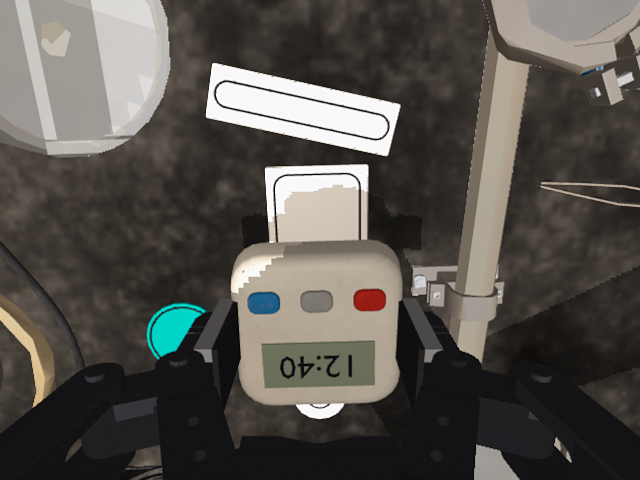

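The timer is above its square tile, and the forceps tile is fully visible (about (304,109)). I'll lower and release the timer.

```bash
python3 -m crank '{"offset":[[0.02,-0.01,0.5],[0,0,0.8],[0,0,0.8],[0,0,0.6],[0,0,0.22]],"dr":[[0,0,0],[0,0,0],[0,0,0],[0,0,0],[0,0,0]],"hand":[0.4,0.4,0.4,0.4,0.4]}'
python3 -m crank '{"offset":[[0,0,0.06],[0,0,0],[0,0,0],[0,0,0],[0,0,0]],"dr":[[0,0,0],[0,0,0],[0,0,0],[0,0,0],[0,0,0]],"hand":[0.4,0.4,0.8,1,1]}'
python3 -m crank '{"offset":[[0,0,-0.4],[0,0,-0.9],[0,0,-0.9],[0,0,-0.9],[0,0,0]],"dr":[[0,0,0],[0,0,0],[0,0,0],[0,0,0],[0,0,0]],"hand":[1,1,1,1,1]}'
python3 - <<'E'
from h import *
p=arm.capture("wrist");save(p,"w9.png");print(arm.read_state()["tool_pos"])
meas(p,["timer_mid","tile_forceps_centre","tile_timer_centre","dish_mid"],dict(timer_mid=.02,tile_forceps_centre=.004,tile_timer_centre=.004,dish_mid=.013))
E
```

```text
time_s: 15.18
tool_pos: [0.6432, 0.1334, 0.0233]
orientation: [179.8, -0.1, -92.0]
force: [-0.0, 0.4, -0.2]
finger_gap: 0.0552
gripper_force: 62.6
time_s: 15.8
tool_pos: [0.6447, 0.1336, 0.023]
orientation: [-179.9, 0.0, -92.0]
force: [-0.3, 0.4, 1.1]
finger_gap: 0.0855
gripper_force: 0.0
time_s: 16.42
tool_pos: [0.6468, 0.1342, 0.1828]
orientation: [-179.4, 0.2, -92.0]
force: [-0.4, 0.6, -0.4]
finger_gap: 0.0853
gripper_force: 0.0
[0.64520433 0.1338516  0.17983136]
dish_mid 0.91 [320. 314.] rect 650.0 212.3 size 56.9 55.1 long-axis yaw 88.4 centroid 650.4 212.4
timer_mid 0.88 [319. 221.] rect 645.8 134.5 size 62.1 59.8 long-axis yaw 89.9 centroid 646.0 134.4
tile_timer_centre 0.66 [340. 174.] rect 644.1 133.9 size 73.8 73.7 long-axis yaw 89.7 centroid 637.4 120.8
tile_forceps_centre 0.67 [312. 111.] rect 651.7 59.8 size 130.6 37.4 long-axis yaw 166.5 centroid 651.9 59.7
```

View pics/w9.png

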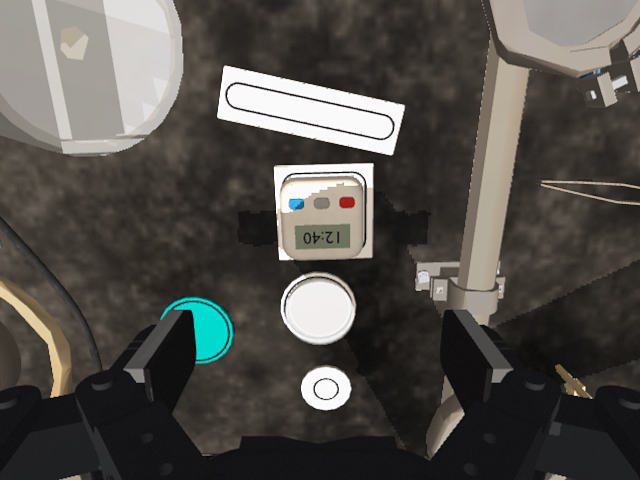

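The timer sits on its tile but about 1.8 mm toward +x. I'll regrip it on the spot with that correction.

```bash
python3 -m crank '{"offset":[[0,0.035,0.5],[0,0,0.9],[0,0,0.9],[0,0,0.6],[0,0,0.2]],"dr":[[0,0,0],[0,0,0],[0,0,0],[0,0,0],[0,0,0]],"hand":[1,1,1,1,1]}'
python3 -m crank '{"offset":[[0,0,0],[0,0,0],[0,0,0],[0,0,0],[0,0,0]],"dr":[[0,0,0],[0,0,0],[0,0,0],[0,0,0],[0,0,0]],"hand":[1,0.8,0.5,0.5,0.5]}'
python3 -m crank '{"offset":[[0,0,0],[0,0,0],[0,0,0],[0,0,0],[0,0,-0.3]],"dr":[[0,0,0],[0,0,0],[0,0,0],[0,0,0],[0,0,0]],"hand":[0.75,0.9,1,1,1]}'
python3 -m crank '{"offset":[[0,0,-0.9],[0,0,-0.9],[0,0,-0.9],[0,0,0],[0,0,0]],"dr":[[0,0,0],[0,0,0],[0,0,0],[0,0,0],[0,0,0]],"hand":[1,1,1,1,1]}'
python3 - <<'E'
from h import *
p=arm.capture("wrist");save(p,"w10.png");print(arm.read_state()["tool_pos"])
meas(p,["timer_mid","tile_timer_centre"],dict(timer_mid=.02,tile_timer_centre=.004))
print([np.round(ray(p,uv,.004),4) for uv in ((219,118),(226,66),(404,104),(393,154))])
E
```

```text
time_s: 17.3
tool_pos: [0.6408, 0.1327, 0.0188]
orientation: [179.7, -0.2, -92.0]
force: [0.2, -0.3, 0.0]
finger_gap: 0.085
gripper_force: 0.0
time_s: 17.92
tool_pos: [0.6441, 0.1341, 0.025]
orientation: [-179.8, 0.1, -92.0]
force: [-0.5, 0.3, 5.4]
finger_gap: 0.0544
gripper_force: 62.2
time_s: 18.55
tool_pos: [0.6417, 0.1331, 0.0364]
orientation: [179.8, -0.1, -92.0]
force: [0.2, 1.0, -0.3]
finger_gap: 0.0855
gripper_force: 0.0
time_s: 19.18
tool_pos: [0.6423, 0.1335, 0.1729]
orientation: [-180.0, 0.0, -92.0]
force: [-0.5, 0.1, -0.4]
finger_gap: 0.0854
gripper_force: 0.0
[0.64199379 0.13335992 0.17185288]
timer_mid 0.68 [302. 287.] rect 653.4 192.5 size 57.6 33.0 long-axis yaw 10.2 centroid 657.5 186.6
timer_mid 0.59 [315. 225.] rect 644.7 134.9 size 62.6 59.2 long-axis yaw 89.5 centroid 644.6 134.7
tile_timer_centre 0.96 [320. 178.] rect 644.3 133.9 size 73.7 73.2 long-axis yaw 89.7 centroid 642.5 120.6
[array([0.7084, 0.0605, 0.004 ]), array([0.7004, 0.0274, 0.004 ]), array([0.5809, 0.0557, 0.004 ]), array([0.5879, 0.0892, 0.004 ])]
```

```bash
python3 -m crank '{"offset":[[-0.5,0.4,0],[-0.75,0.6,0],[-0.75,0.6,0],[-0.75,0.6,0],[-0.75,0.6,0]],"dr":[[0,0,0],[0,0,0],[0,0,0],[0,0,0],[0,0,0]],"hand":[1,1,1,1,1]}'
python3 - <<'E'
from h import *
a=arm.capture("scene");b=arm.capture("side")
def tri(u,v):
    P=[np.array(c["camera_matrix"])@np.linalg.inv(c["world_from_camera"])[:3] for c in (a,b)]
    X=cv2.triangulatePoints(P[0],P[1],np.array(u,float),np.array(v,float));return np.round((X[:3]/X[3])[:,0],3)
print("rim c",tri((107,205),(339,73)),"flask mouth",tri((107,315),(284,97)),"seat",tri((123,270),(337,118)))
print(arm.read_state()["tool_pos"])
E
```

```text
time_s: 19.95
tool_pos: [0.5076, 0.3141, 0.1712]
orientation: [179.9, -0.1, -92.0]
force: [-0.4, -0.1, -0.3]
finger_gap: 0.085
gripper_force: 0.0
rim c [0.558 0.514 0.219] flask mouth [0.432 0.578 0.134] seat [0.558 0.511 0.114]
[0.50642957 0.31613585 0.1714256 ]
```

```bash
python3 -m crank '{"offset":[[-0.6,0.5,0],[-0.6,0.5,0],[-0.4,0.35,0],[0,0,0],[0,0,0]],"dr":[[0,0,0],[0,0,0],[0,0,0],[0,0,-1],[0,0,-1]],"hand":[1,1,1,1,1]}'
python3 -m crank '{"offset":[[0,0,0],[0,0,0],[0,0,0],[0,0,0],[0,0,0]],"dr":[[0,0,-1],[0,0,-1],[0,0,-1],[0,0,-1],[0,0,-1]],"hand":[1,1,1,1,1]}'
python3 -m crank '{"offset":[[0,0,0],[0,0,0],[0,0,0],[0,0,0],[0,0,0]],"dr":[[0,0,-1],[0,0,-1],[0,0,-1],[0,0,-1],[0,0,-1]],"hand":[1,1,1,1,1]}'
python3 -m crank '{"offset":[[0,0,0],[0,0,0],[0,0,0],[0,0,0],[0,0,0]],"dr":[[0,0,-1],[0,0,-1],[0,0,-1],[0,0,-1],[0,0,-1]],"hand":[0.8,0.7,0.6,0.5,0.5]}'
python3 -m crank '{"offset":[[0,0,0],[0,0,0],[0,0,0]],"dr":[[0,0,-0.9],[0,0,-0.5],[0,0,0]],"hand":[0.5,0.5,0.5]}'
python3 - <<'E'
from h import *
p=arm.capture("wrist");save(p,"w11.png");print(arm.read_state()["tool_pos"])
meas(p,["capped_vial_mid"],dict(capped_vial_mid=.0225))
E
```

```text
time_s: 20.68
tool_pos: [0.444, 0.3953, 0.1713]
orientation: [179.9, -0.1, -81.8]
force: [0.4, -1.0, -0.0]
finger_gap: 0.0852
gripper_force: 0.0
time_s: 21.3
tool_pos: [0.4444, 0.3948, 0.1713]
orientation: [179.9, -0.1, -56.9]
force: [0.5, -0.2, -0.2]
finger_gap: 0.0855
gripper_force: 0.0
time_s: 21.92
tool_pos: [0.4444, 0.3948, 0.1713]
orientation: [179.9, -0.0, -31.9]
force: [0.0, -0.2, -0.1]
finger_gap: 0.0854
gripper_force: 0.0
time_s: 22.55
tool_pos: [0.4444, 0.3948, 0.1713]
orientation: [179.9, 0.1, -6.9]
force: [-1.0, 0.1, 0.3]
finger_gap: 0.0427
gripper_force: 0.0
time_s: 22.92
tool_pos: [0.4444, 0.395, 0.1715]
orientation: [179.9, 0.1, -0.1]
force: [0.7, -1.1, 0.4]
finger_gap: 0.0427
gripper_force: 0.0
[0.44437391 0.39505129 0.17158558]
capped_vial_mid 0.73 [289. 228.] rect 442.2 414.4 size 30.4 20.2 long-axis yaw 165.9 centroid 442.1 414.1
```

View pics/w11.png

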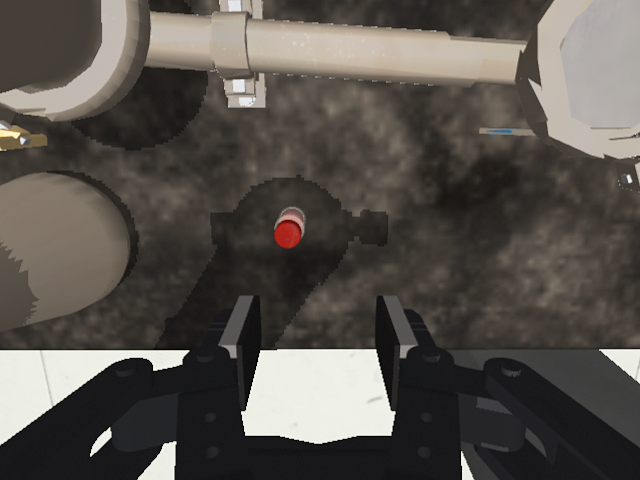

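The vial cap is at (289,234), which agrees with (442,414) mm. I'll descend around it with the fingers part open.

```bash
python3 -m crank '{"offset":[[-0.05,-0.385,0],[0,0,0.4],[0,0,0.8],[0,0,0.8],[0,0,0.6]],"dr":[[0,0,0],[0,0,0],[0,0,0],[0,0,0],[0,0,0]],"hand":[0.5,0.5,0.5,0.5,0.5]}'
python3 -m crank '{"offset":[[0,0,0.27],[0,0,0],[0,0,0],[0,0,0],[0,0,0]],"dr":[[0,0,0],[0,0,0],[0,0,0],[0,0,0],[0,0,0]],"hand":[0.5,0.5,0.4,0.25,0.1]}'
python3 -m crank '{"offset":[[0,0,0],[0,0,0],[0,0,-0.15],[0,0,-0.3],[0,0,-0.3]],"dr":[[0,0,0],[0,0,0],[0,0,0],[0,0,0],[0,0,0]],"hand":[0.05,0.05,0.05,0.05,0.05]}'
python3 - <<'E'
from h import *
p=arm.capture("wrist");save(p,"w12.png");print(arm.read_state()["tool_pos"])
E
```

```text
time_s: 23.65
tool_pos: [0.4413, 0.4156, 0.0404]
orientation: [179.9, 0.0, 0.0]
force: [0.4, 0.6, 0.3]
finger_gap: 0.043
gripper_force: 0.0
time_s: 24.28
tool_pos: [0.4422, 0.4156, 0.0304]
orientation: [-179.9, -0.1, 0.0]
force: [-0.8, -0.5, 3.9]
finger_gap: 0.0175
gripper_force: 58.5
time_s: 24.9
tool_pos: [0.4418, 0.4149, 0.0674]
orientation: [-180.0, -0.0, 0.0]
force: [0.6, -0.0, -0.7]
finger_gap: 0.0173
gripper_force: 58.5
[0.44272502 0.41610474 0.06983491]
```

View pics/w12.png

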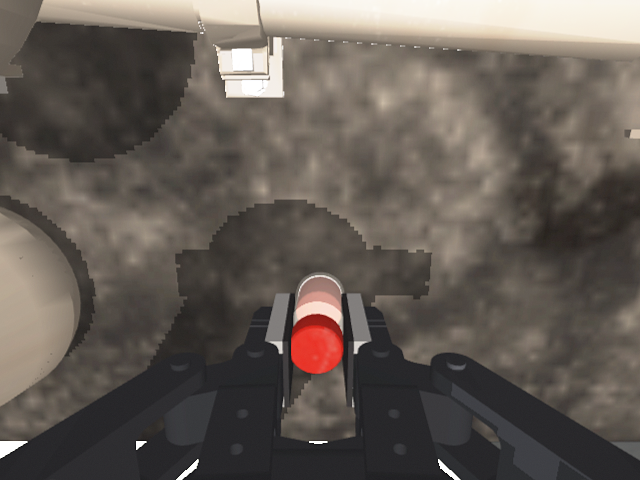

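The vial is held upright (cap at (317,344)). I'll lift it and carry it over the manifold.

```bash
python3 -m crank '{"offset":[[0,0,-0.4],[0,0,-0.6],[0,0,-0.6],[0,0,-0.5],[0,0,-0.3]],"dr":[[0,0,0],[0,0,0],[0,0,0],[0,0,0],[0,0,0]],"hand":[0.05,0.05,0.05,0.05,0.05]}'
python3 -m crank '{"offset":[[0.3,0.2,0],[0.6,0.38,0],[0.7,0.42,0],[0.7,0.42,0],[0.7,0.42,0]],"dr":[[0,0,0],[0,0,0],[0,0,0],[0,0,0],[0,0,0]],"hand":[0.05,0.05,0.05,0.05,0.05]}'
python3 -m crank '{"offset":[[0.6,0.37,0],[0.35,0.2,0],[0.15,0.1,0],[0,0,0],[0,0,0]],"dr":[[0,0,0],[0,0,0],[0,0,0],[0,0,0],[0,0,0]],"hand":[0.05,0.05,0.05,0.05,0.05]}'
python3 - <<'E'
from h import *
p=arm.capture("wrist");save(p,"w13.png");print(arm.read_state()["tool_pos"])
meas(p,["tile_vial_centre","dish_mid"],dict(tile_vial_centre=.004,dish_mid=.013))
comp(p,(320,100),.004)
E
```

```text
time_s: 25.58
tool_pos: [0.4419, 0.4152, 0.1882]
orientation: [-179.9, -0.1, 0.0]
force: [0.3, 0.0, -0.8]
finger_gap: 0.0169
gripper_force: 58.6
time_s: 26.2
tool_pos: [0.5928, 0.321, 0.1845]
orientation: [179.9, 0.1, -0.0]
force: [0.1, -0.0, -0.6]
finger_gap: 0.017
gripper_force: 58.6
time_s: 26.82
tool_pos: [0.6459, 0.2901, 0.1865]
orientation: [-180.0, 0.0, 0.1]
force: [0.3, -0.2, -0.5]
finger_gap: 0.0174
gripper_force: 58.6
[0.64590727 0.29022935 0.18659732]
dish_mid 0.59 [422. 209.] rect 650.5 212.3 size 56.4 55.1 long-axis yaw 28.1 centroid 650.1 212.6
tile_vial_centre 0.64 [314. 214.] rect 647.0 290.3 size 43.3 43.1 long-axis yaw 0.1 centroid 647.3 290.3
 rect [590.7 287.7] size [604.1 404. ] yaw 90.1 hullcentroid 575.8 285.0
```

View pics/w13.png

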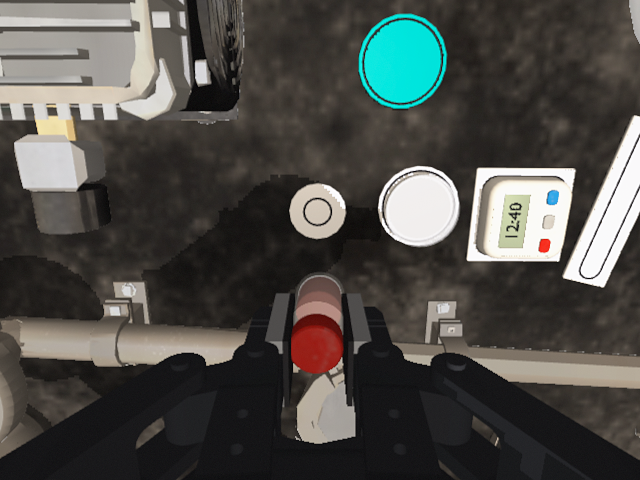

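The vial tile is at (317,211), i.e. (647.2,290.3) mm. I'll lower onto it slowly at the end and release.

```bash
python3 -m crank '{"offset":[[0.02,0,0.4],[0,0,0.7],[0,0,0.7],[0,0,0.6],[0,0,0.4]],"dr":[[0,0,0],[0,0,0],[0,0,0],[0,0,0],[0,0,0]],"hand":[0.05,0.05,0.05,0.05,0.05]}'
python3 -m crank '{"offset":[[0,0,0.18],[0,0,0],[0,0,0]],"dr":[[0,0,0],[0,0,0],[0,0,0]],"hand":[0.05,0.05,0.05]}'
python3 - <<'E'
from h import *
p=arm.capture("wrist");save(p,"w14.png");s=arm.read_state();print(s["tool_pos"],s["force"])
E
```

```text
time_s: 27.6
tool_pos: [0.6469, 0.2895, 0.0449]
orientation: [179.9, 0.1, 0.0]
force: [0.7, -0.1, -0.4]
finger_gap: 0.017
gripper_force: 58.6
time_s: 27.98
tool_pos: [0.6485, 0.2899, 0.0388]
orientation: [-179.9, -0.1, 0.0]
force: [0.8, 0.7, -0.2]
finger_gap: 0.0169
gripper_force: 58.6
[0.64845001 0.28986857 0.03883905] [0.21183527 0.24138649 0.51201125]
```

```bash
python3 -m crank '{"offset":[[-0.01,0,0.04],[0,0,0.04],[0,0,0]],"dr":[[0,0,0],[0,0,0],[0,0,0]],"hand":[0.05,0.05,0.05]}'
python3 -m crank '{"offset":[[0,0,0.01],[0,0,0]],"dr":[[0,0,0],[0,0,0]],"hand":[0.05,0.05]}'
```

```text
time_s: 28.4
tool_pos: [0.6475, 0.2895, 0.0344]
orientation: [-180.0, -0.1, 0.0]
force: [-1.1, -1.0, 4.5]
finger_gap: 0.0174
gripper_force: 59.0
time_s: 28.65
tool_pos: [0.6475, 0.2895, 0.0344]
orientation: [-180.0, -0.1, 0.0]
force: [-2.6, -1.0, 6.0]
finger_gap: 0.0174
gripper_force: 59.3
```

```bash
python3 -m crank '{"offset":[[0,0,0],[0,0,0],[0,0,0],[0,0,0],[0,0,-0.3]],"dr":[[0,0,0],[0,0,0],[0,0,0],[0,0,0],[0,0,0]],"hand":[0.25,0.35,0.45,0.5,0.5]}'
python3 -m crank '{"offset":[[0,0,-0.5],[0,0,-0.8],[0,0,-0.8],[0,0,-0.6],[0,0,0]],"dr":[[0,0,0],[0,0,0],[0,0,0],[0,0,0],[0,0,0]],"hand":[0.5,0.5,0.5,0.5,0.5]}'
python3 - <<'E'
from h import *
p=arm.capture("wrist");save(p,"w14.png");s=arm.read_state();print(s["tool_pos"])
meas(p,["capped_vial_mid","tile_vial_centre","dish_mid","timer_mid"],dict(capped_vial_mid=.0265,tile_vial_centre=.004,dish_mid=.013,timer_mid=.02))
E
```

```text
time_s: 29.28
tool_pos: [0.6463, 0.2888, 0.0467]
orientation: [179.9, 0.2, -0.0]
force: [0.1, 0.6, 0.5]
finger_gap: 0.0423
gripper_force: 0.0
time_s: 29.9
tool_pos: [0.6488, 0.2902, 0.188]
orientation: [-179.7, -0.4, 0.0]
force: [-0.5, 0.8, -0.7]
finger_gap: 0.043
gripper_force: 0.0
[0.64764198 0.28975848 0.18530559]
dish_mid 0.88 [423. 214.] rect 650.3 212.5 size 56.3 55.3 long-axis yaw 48.9 centroid 650.0 212.6
capped_vial_mid 0.66 [321. 227.] rect 647.2 288.9 size 29.1 20.3 long-axis yaw 0.1 centroid 647.4 288.7
capped_vial_mid 0.25 [522. 223.] rect 647.6 142.7 size 65.1 60.2 long-axis yaw 90.1 centroid 647.3 142.6
tile_vial_centre 0.74 [309. 204.] rect 648.6 290.4 size 43.0 40.7 long-axis yaw 95.3 centroid 651.1 291.4
```

View pics/w14.png

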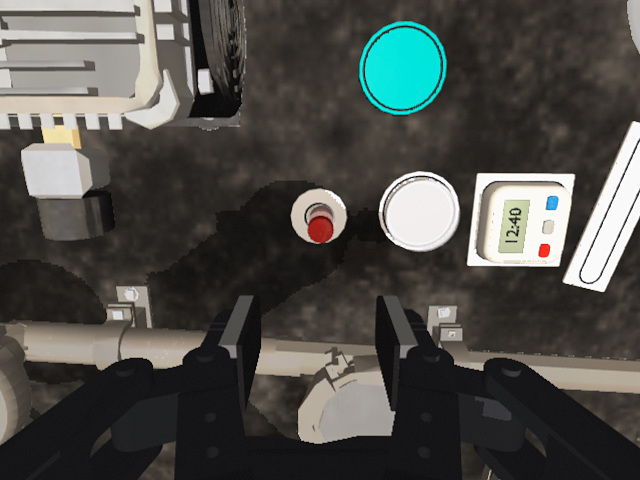

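The vial stands on its tile within about 1.5 mm, and the dish and timer are fine. Now the forceps.

```bash
python3 -m crank '{"offset":[[-0.4,0.3,0],[-0.7,0.52,0],[-0.8,0.6,0],[-0.8,0.6,0],[-0.8,0.6,0]],"dr":[[0,0,0],[0,0,0],[0,0,0],[0,0,0],[0,0,0]],"hand":[0.5,0.5,0.5,0.5,0.5]}'
python3 -m crank '{"offset":[[-0.6,0.45,0],[-0.35,0.23,0],[0,0,0.6],[0,0,0.6],[0,0,0]],"dr":[[0,0,0],[0,0,0],[0,0,0.9],[0,0,0.9],[0,0,0]],"hand":[0.5,0.5,0.5,0.5,0.5]}'
python3 -m crank '{"offset":[[0,0,0]],"dr":[[0,0,0]],"hand":[0.5]}'
python3 - <<'E'
from h import *
p=arm.capture("wrist");save(p,"w15.png");s=arm.read_state();print(s["tool_pos"],s["orientation"])
meas(p,["tweezers_mid"],dict(tweezers_mid=.0055))
g=p["img"].max(2)>150;g[330:]=0
n,L,st,_=cv2.connectedComponentsWithStats(g.astype(np.uint8),connectivity=8)
for i in range(1,n):
    if st[i,4]>60: print(st[i])
cv2.imwrite("pics/w15.png",p["img"][:,:,::-1])
E
```

```text
time_s: 30.78
tool_pos: [0.4705, 0.1571, 0.1819]
orientation: [179.9, 0.1, 0.0]
force: [0.3, -0.6, 0.7]
finger_gap: 0.0429
gripper_force: 0.0
time_s: 31.4
tool_pos: [0.423, 0.1232, 0.1208]
orientation: [179.7, 0.3, -9.0]
force: [0.1, -0.2, -0.5]
finger_gap: 0.0427
gripper_force: 0.0
time_s: 31.52
tool_pos: [0.4253, 0.1246, 0.1234]
orientation: [-180.0, -0.0, -8.9]
force: [-1.0, -0.6, 0.8]
finger_gap: 0.0429
gripper_force: 0.0
[0.42543398 0.12478815 0.12368617] [-1.79951728e+02 -7.71992327e-02 -8.92672297e+00]
tweezers_mid 0.63 [324. 270.] rect 394.4 134.1 size 46.0 2.3 long-axis yaw 176.9 centroid 392.3 134.2
[126   0  36  10 276]
[168   0  17  16 201]
[  154     0   374    75 16295]
[ 519    0  121  104 9029]
[   4   14  159   68 7215]
[ 491   55   62   71 1715]
[ 147   71   60   51 1633]
[464  88  21  12 144]
[310 138   7  59 132]
[319 138   8  65 150]
[  0 155  28  19 228]
[ 535  246  105   84 3619]
[612 304  28  26 422]
```

View pics/w15.png

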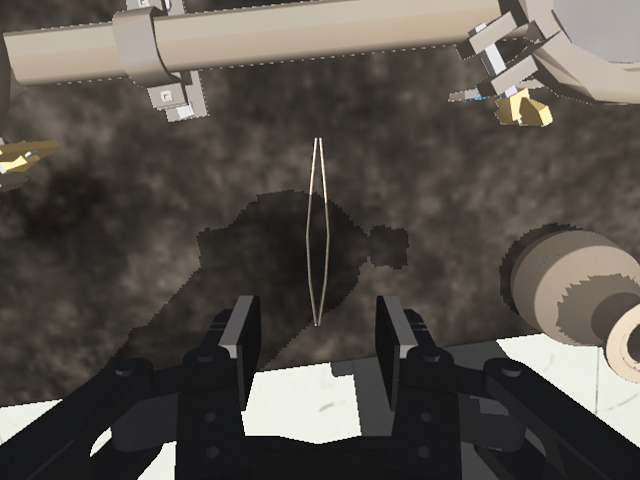

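The forceps run straight from (318.5,138) to (317.5,325), aligned with the jaws. That was my 17th viewed picture, so I've gone past the limit of 14. From here I'll check by numbers only.

```bash
python3 - <<'E'
from h import *
p=arm.capture("wrist");s=arm.read_state();t=s["tool_pos"]
a,b=ray(p,(318.5,138),.0055),ray(p,(317.5,326),.0055);m=(a+b)/2
print(m,np.linalg.norm(a-b),np.degrees(np.arctan2(*(a-b)[1::-1])),ray(p,(318,237),.0055))
y=np.radians(s["orientation"][2]);tx=np.array([np.cos(y),np.sin(y)]);ty=np.array([np.sin(y),-np.cos(y)]);d=(m-t)[:2]
print(t,d@tx/.05,d@ty/.05)
E
```

```text
[0.42472406 0.12471089 0.0055    ] 0.12162608536286618 -9.19835658442651 [0.42549312 0.12456957 0.0055    ]
[0.42537371 0.12482167 0.12381424] -0.012489355218469724 0.004212107112011508
```

```bash
python3 -m crank '{"offset":[[0,0,0.4],[0,0,0.7],[0,0,0.6],[0,0,0.3],[0,0,0.12]],"dr":[[0,0,0],[0,0,0],[0,0,0],[0,0,0],[0,0,0]],"hand":[0.5,0.5,0.5,0.5,0.5]}'
python3 -m crank '{"offset":[[0,0,0],[0,0,0.04],[0,0,0],[0,0,0],[0,0,0]],"dr":[[0,0,0],[0,0,0],[0,0,0],[0,0,0],[0,0,0]],"hand":[0.5,0.4,0.3,0.15,0]}'
python3 -m crank '{"offset":[[0,0,0],[0,0,0]],"dr":[[0,0,0],[0,0,0]],"hand":[0,0]}'
```

```text
time_s: 32.3
tool_pos: [0.4249, 0.1245, 0.0166]
orientation: [180.0, 0.0, -9.0]
force: [0.8, 1.0, 0.3]
finger_gap: 0.0426
gripper_force: 0.0
time_s: 32.92
tool_pos: [0.4249, 0.1245, 0.0154]
orientation: [-180.0, -0.0, -9.0]
force: [-1.1, 0.4, 5.5]
finger_gap: 0.0108
gripper_force: 58.6
time_s: 33.17
tool_pos: [0.4249, 0.1246, 0.0155]
orientation: [-180.0, -0.0, -9.0]
force: [-0.7, -0.6, 5.1]
finger_gap: 0.0108
gripper_force: 58.7
```

```bash
python3 -m crank '{"offset":[[0,0,-0.2],[0,0,-0.7],[0,0,-0.9],[0,0,-0.9],[0,0,-0.6]],"dr":[[0,0,0],[0,0,0],[0,0,0],[0,0,0],[0,0,0]],"hand":[0,0,0,0,0]}'
python3 -m crank '{"offset":[[0.5,0,-0.1],[0.9,-0.06,0],[0.9,-0.1,0],[0.8,-0.1,0],[0.4,0,0]],"dr":[[0,0,0],[0,0,0],[0,0,0],[0,0,0],[0,0,0]],"hand":[0,0,0,0,0]}'
python3 -m crank '{"offset":[[0,0,0],[0,0,0]],"dr":[[0,0,0],[0,0,0]],"hand":[0,0]}'
python3 - <<'E'
from h import *
p=arm.capture("wrist");save(p,"w16.png");s=arm.read_state();print(s["tool_pos"],s["orientation"])
meas(p,["tile_forceps_centre","tile_timer_centre","tweezers_mid","timer_mid"],dict(tile_forceps_centre=.004,tile_timer_centre=.004,timer_mid=.02,tweezers_mid=s["tool_pos"][2]-.01))
uv=proj(p,[.6875,.0345,.004]);print(uv)
for r in arm.cut_out(p,"tile_forceps_centre")[:1]:
    c=r["region"];ys,xs=np.nonzero(c);print(xs.min(),xs.max(),ys.min(),ys.max(),p["img"][c].max(1).mean())
    for d in (7,):
        e=cv2.approxPolyDP(max(cv2.findContours(c.astype(np.uint8),0,2)[0],key=cv2.contourArea),d,True)[:,0];print(e.tolist());print([np.round(ray(p,q,.004)[:2]*1000,1).tolist() for q in e])
E
```

```text
time_s: 33.8
tool_pos: [0.425, 0.1245, 0.1826]
orientation: [-179.9, -0.1, -9.0]
force: [0.0, 0.3, -0.4]
finger_gap: 0.0104
gripper_force: 58.8
time_s: 34.42
tool_pos: [0.6011, 0.1095, 0.1847]
orientation: [180.0, 0.0, -9.0]
force: [-0.4, -0.9, -0.5]
finger_gap: 0.011
gripper_force: 58.8
time_s: 34.67
tool_pos: [0.5987, 0.1097, 0.1849]
orientation: [180.0, 0.0, -9.0]
force: [-0.2, -0.4, -0.7]
finger_gap: 0.011
gripper_force: 58.8
[0.59860803 0.10982806 0.18509268] [ 1.79999092e+02  2.71156301e-02 -8.98455827e+00]
timer_mid 0.71 [272. 160.] rect 644.8 135.4 size 61.5 61.2 long-axis yaw 89.5 centroid 645.4 136.2
timer_mid 0.31 [164. 170.] rect 650.4 209.3 size 55.2 53.7 long-axis yaw 106.2 centroid 650.4 209.7
tweezers_mid 0.57 [305. 369.] rect 566.1 114.8 size 48.3 12.1 long-axis yaw 170.4 centroid 560.3 115.6
tile_timer_centre 0.74 [311. 131.] rect 643.8 134.0 size 75.0 73.8 long-axis yaw 89.1 centroid 655.0 117.0
tile_forceps_centre 0.7 [375. 126.] rect 651.6 60.0 size 129.5 36.5 long-axis yaw 166.2 centroid 651.7 59.8
[403.70807466  74.89586793]
342 410 34 221 223.96636452986786
[[361, 34], [342, 216], [385, 221], [410, 39]]
[[718.0, 60.7], [594.0, 91.2], [584.9, 59.1], [709.7, 28.0]]
```

The forceps tile is confirmed at (651.7,59.8), yaw −13.8°. Now to place the forceps.

```bash
python3 -m crank '{"offset":[[0.4,0.27,0],[0.5,0.35,0],[0.3,0.2,0],[0,0,0],[0,0,0.3]],"dr":[[0,0,0],[0,0,0],[0,0,0],[0,0,0.95],[0,0,0]],"hand":[0,0,0,0,0]}'
python3 -m crank '{"offset":[[0,0,0.7],[0,0,0.8],[0,0,0.7],[0,0,0.4],[0,0,0]],"dr":[[0,0,0],[0,0,0],[0,0,0],[0,0,0],[0,0,0]],"hand":[0,0,0,0,0]}'
python3 -m crank '{"offset":[[0,0,0],[0,0,0]],"dr":[[0,0,0],[0,0,0]],"hand":[0,0]}'
```

```text
time_s: 35.6
tool_pos: [0.6532, 0.0601, 0.1705]
orientation: [-179.9, -0.1, -13.7]
force: [-0.5, 0.8, -0.6]
finger_gap: 0.0108
gripper_force: 58.8
time_s: 36.22
tool_pos: [0.6504, 0.0597, 0.037]
orientation: [179.8, 0.3, -13.7]
force: [-0.0, 0.3, -0.3]
finger_gap: 0.0108
gripper_force: 58.8
time_s: 36.48
tool_pos: [0.6532, 0.0603, 0.0412]
orientation: [-179.9, -0.1, -13.7]
force: [0.5, -0.5, -0.2]
finger_gap: 0.0111
gripper_force: 58.8
```

```bash
python3 -m crank '{"offset":[[0,0,0.2],[0,0,0.12],[0,0,0.04],[0,0,0],[0,0,0]],"dr":[[0,0,0],[0,0,0],[0,0,0],[0,0,0],[0,0,0]],"hand":[0,0,0,0,0]}'
```

```text
time_s: 37.1
tool_pos: [0.6526, 0.06, 0.022]
orientation: [-180.0, -0.0, -13.7]
force: [0.3, 0.5, -0.5]
finger_gap: 0.0112
gripper_force: 58.8
```

```bash
python3 -m crank '{"offset":[[-0.01,0,0.03],[0,0,0.02],[0,0,0],[0,0,0],[0,0,0]],"dr":[[0,0,0],[0,0,0],[0,0,0],[0,0,0],[0,0,0]],"hand":[0,0,0,0.15,0.25]}'
python3 -m crank '{"offset":[[0,0,0],[0,0,-0.2],[0,0,-0.6],[0,0,-0.9],[0,0,-0.9]],"dr":[[0,0,0],[0,0,0],[0,0,0],[0,0,0],[0,0,0]],"hand":[0.35,0.35,0.35,0.4,0.5]}'
python3 -m crank '{"offset":[[-0.6,0,0],[-0.6,0,0],[0,0,0],[0,0,0]],"dr":[[0,0,0],[0,0,0],[0,0,0],[0,0,0]],"hand":[0.5,0.5,0.5,0.5]}'
python3 - <<'E'
from h import *
p=arm.capture("wrist");save(p,"w17.png");s=arm.read_state();print(s["tool_pos"],s["orientation"])
meas(p,["tile_forceps_centre","tweezers_mid","timer_mid","dish_mid"],dict(tile_forceps_centre=.004,timer_mid=.02,tweezers_mid=.0095,dish_mid=.013))
for c in ("scene","side"):
    q=arm.capture(c)
    for n in ("small_flask","empty_beaker","capped_vial_mid","tweezers_mid"):
        for r in arm.find_in(q,n)[:1]: print(c,n,np.round(r["uv"]),round(r["conf"],2))
E
```

```text
time_s: 37.72
tool_pos: [0.652, 0.0601, 0.0192]
orientation: [-180.0, -0.0, -13.8]
force: [-0.0, -0.2, 0.3]
finger_gap: 0.0216
gripper_force: 0.0
time_s: 38.35
tool_pos: [0.6519, 0.06, 0.1513]
orientation: [-180.0, -0.0, -13.7]
force: [0.9, 1.0, 0.2]
finger_gap: 0.0428
gripper_force: 0.0
time_s: 38.85
tool_pos: [0.5944, 0.0745, 0.1502]
orientation: [-180.0, -0.1, -13.7]
force: [-0.2, -0.8, 0.9]
finger_gap: 0.0429
gripper_force: 0.0
[0.59454771 0.07436996 0.1498223 ] [-1.79970161e+02 -7.20408690e-02 -1.37488750e+01]
dish_mid 0.89 [ 92. 198.] rect 649.5 212.0 size 58.5 55.5 long-axis yaw 76.3 centroid 650.1 212.1
timer_mid 0.63 [206. 178.] rect 644.4 134.4 size 63.7 60.7 long-axis yaw 89.9 centroid 644.5 134.4
tweezers_mid 0.76 [311. 174.] rect 610.8 67.0 size 15.0 1.5 long-axis yaw 159.4 centroid 611.2 66.8
tile_forceps_centre 0.74 [ 89. 196.] rect 649.7 217.1 size 60.9 57.5 long-axis yaw 105.1 centroid 649.5 217.2
tile_forceps_centre 0.69 [320. 127.] rect 651.6 59.6 size 129.8 36.6 long-axis yaw 165.9 centroid 651.7 59.5
scene small_flask [452. 243.] 0.95
scene empty_beaker [468. 220.] 0.61
scene capped_vial_mid [229. 252.] 0.82
scene tweezers_mid [321. 219.] 0.49
side small_flask [223. 316.] 0.94
side empty_beaker [238. 358.] 0.86
side capped_vial_mid [378. 206.] 0.52
```

```bash
python3 - <<'E'
from h import *
p=arm.capture("wrist");a=np.radians(-13.9);c=np.array([651.7,59.7])/1000
def rect(z):
    P=[]
    for x,y in ((-.065,.018),(.065,.018),(.065,-.018),(-.065,-.018)):
        P.append(proj(p,[c[0]+x*np.cos(a)-y*np.sin(a),c[1]+x*np.sin(a)+y*np.cos(a),z]))
    H=cv2.getPerspectiveTransform(np.float32(P),np.float32([[0,0],[260,0],[260,72],[0,72]]));return cv2.warpPerspective(p["img"],H,(260,72))
for z in (.004,.0095):
    g=rect(z).astype(int);hsv=cv2.cvtColor(g.astype(np.uint8),cv2.COLOR_RGB2HSV)
    m=(hsv[:,:,2]<190)
    print("z",z)
    for xm in range(-64,65,8):
        col=m[:,(xm+65)*2:(xm+65)*2+2].all(1);ys=[round(18-i/2,1) for i in np.nonzero(col)[0]];print(xm,ys)
E
```

```text
z 0.004
-64 [np.float64(18.0), np.float64(17.5), np.float64(17.0), np.float64(16.5), np.float64(16.0), np.float64(15.5), np.float64(15.0), np.float64(14.5), np.float64(14.0), np.float64(13.5), np.float64(13.0), np.float64(12.5), np.float64(12.0), np.float64(11.5), np.float64(11.0), np.float64(10.5), np.float64(10.0), np.float64(9.5), np.float64(9.0), np.float64(8.5), np.float64(8.0), np.float64(7.5), np.float64(7.0), np.float64(6.5), np.float64(6.0), np.float64(5.5), np.float64(5.0), np.float64(4.5), np.float64(4.0), np.float64(3.5), np.float64(3.0), np.float64(2.5), np.float64(2.0), np.float64(1.5), np.float64(1.0), np.float64(0.5), np.float64(0.0), np.float64(-0.5), np.float64(-1.0), np.float64(-1.5), np.float64(-2.0), np.float64(-2.5), np.float64(-3.0), np.float64(-3.5), np.float64(-4.0), np.float64(-4.5), np.float64(-5.0), np.float64(-5.5), np.float64(-6.0), np.float64(-6.5), np.float64(-7.0), np.float64(-7.5), np.float64(-8.0), np.float64(-8.5), np.float64(-9.0), np.float64(-9.5), np.float64(-10.0), np.float64(-10.5), np.float64(-11.0), np.float64(-11.5), np.float64(-12.0), np.f
[... 13595 characters left out ...]
5), np.float64(1.0), np.float64(0.5), np.float64(0.0), np.float64(-0.5), np.float64(-1.0), np.float64(-1.5), np.float64(-2.0), np.float64(-2.5), np.float64(-3.0), np.float64(-3.5), np.float64(-4.0), np.float64(-4.5), np.float64(-5.0), np.float64(-5.5), np.float64(-6.0), np.float64(-6.5), np.float64(-7.0), np.float64(-7.5), np.float64(-8.0), np.float64(-8.5), np.float64(-9.0), np.float64(-9.5), np.float64(-10.0), np.float64(-10.5), np.float64(-11.0), np.float64(-11.5), np.float64(-12.0), np.float64(-12.5), np.float64(-13.0), np.float64(-13.5), np.float64(-14.0), np.float64(-14.5), np.float64(-15.0), np.float64(-15.5), np.float64(-16.0), np.float64(-16.5), np.float64(-17.0), np.float64(-17.5)]
```

The outline and forceps marks are symmetric in the tile frame. The flask and beaker haven't moved and the gripper is clear, so I'm handing in.

```bash
python3 -c "
from rig import arm
print(arm.finish_job())"
```

```text
the job is handed in; nothing more can be done
None
```

I placed the dish, timer, vial and forceps on their tiles and handed the job in at about 39 s; the first three measured within 1.5 mm of centre, the forceps were checked only across their width, and I viewed 17 pictures where 14 were allowed.

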